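Pick a carton from the sloping flow rack

TASK

Pick the white carton for an order: slide the empty red tray along its slideway until it stands in front of the lane that holds the white carton, and push that carton down its lane so that it lies flat in the tray, clear of the rack. Then slide the loaded tray back onto the yellow outline. Never lift the tray or the carton, and leave the two brown cartons where they are in their lanes.

Things in the scene. Friction and masses are not known exactly. Their poses are not given: they have to be found in the camera images.
- flow_rack: fixed flow rack: three sloping lanes between blue dividers (6 mm thick, 33 mm over the lane floor), with a slideway before them. Origin: on the bench below the middle of the lanes' front edge; x points up the lanes, away from the robot, y along the slideway to the left. Lane centres at y = +94, 0, -94 mm; each lane 88 mm wide inside, open above and in front
- mouth (a point): middle of the front edge of the lane floor (rack frame x = 0, y = 0, z = 19 mm). From this height at x = 0 the floor rises towards +x by 0.17 rad to z = 50 mm at x = 182 mm, where a lip 7 mm high ends it. A carton stays where it lies on it
- slideway (a point): middle of the grey slideway plate's top (rack frame x = -81.5, y = 90, z = 3 mm). The plate runs from rack y = -165 to +345 mm between the aluminium rail under the lanes (face at x = 0, 13 mm high) and a front rail (x = -163 to -171 mm, 12 mm high); the tray has 5 mm play in x. A white line marks each lane's centre
- packing_place (a point): centre of the yellow outline (128 x 156 mm) on the slideway plate, at the left of the lanes: at x = -81.5, y = +235, z = +3 mm in the rack's frame, same axes as the rack
- tray: loose red plastic tray, 158 mm in its x, 108 mm in its y, 36 mm high, 0.35 kg; walls 5 mm thick on the two y sides and on its -x side, open on the +x side which faces the rack; inside 98 mm wide, floor 4 mm thick. Origin: centre of its underside; x away from the robot like the rack's. Stands on the slideway plate near the yellow outline at first
- white_carton: closed white carton with blue and yellow print, 75 mm in its x, 130 mm in its y, 45 mm high, 0.12 kg. Lies lengthwise in one of the three lanes (any of them), on the sloping floor: its +y axis points down the lane to the robot. Origin: centre of its underside, at first 78 mm up the lane from the mouth
- kraft_a: closed brown cardboard carton, 78 mm in its x, 113 mm in its y, 48 mm high, lying lengthwise in another lane; origin: centre of its underside
- kraft_b: a second brown carton like the first, in the remaining lane
There are look-alikes about, which are no part of the job. Leave any green or purple look-alike of the white_carton alone.

How it is judged (in metres and radians):
On the way, in this order (a step that is already met when the one before it is completed fails the run):
1. the tray stands on the slideway in front of the white carton's lane (centres within 13 mm), the carton still in its lane (y of white_carton in the frame of tray between -0.013 and 0.013 m and x of white_carton in the frame of flow_rack above 0.06 m and x of tray in the frame of flow_rack above -0.09 m), for 0.2 s.
2. the white carton lies flat on the tray's floor, clear of the rack (angle between white_carton's own z axis and vertical below 0.05 rad and z of white_carton in the frame of tray below 0.008 m and x of white_carton in the frame of flow_rack below -0.064 m and horizontal distance between white_carton and tray below 0.03 m), for 0.2 s.
At the end, for the whole second after the job is handed in: the tray rests flat on the slideway with its centre within 15 mm of the centre of the yellow outline, and the white carton rests flat on the tray's floor, its centre within 30 mm of the tray's centre; both at rest (horizontal distance between tray and packing_place below 0.015 m and z of tray in the frame of flow_rack below 0.006 m and angle between tray's own z axis and vertical below 0.03 rad and angle between white_carton's own z axis and vertical below 0.05 rad and z of white_carton in the frame of tray below 0.008 m and horizontal distance between white_carton and tray below 0.03 m and linear speed of each of tray, white_carton below 0.01 m/s); the robot touches nothing.
It fails at once if the tray is lifted or tipped (10 mm off the slideway plate or 0.12 rad) (z of tray in the frame of flow_rack above 0.013 m or angle between tray's own z axis and vertical above 0.12 rad).
It fails at once if the white carton is lifted (some 20 mm above where it lay) or tipped by more than 0.6 rad (z of white_carton in the frame of flow_rack above 0.055 m or angle between white_carton's own z axis and vertical above 0.6 rad).
It fails at once if a brown carton is moved by more than 15 mm (distance of any of kraft_a, kraft_b from where it was at the start of the episode above 0.015 m).
It also fails if it takes over 72 s, if anything falls off the work surface, if the arm or the gripper's body presses on something with over 40 N, if the wrist force passes 120 N, or if a joint passes its speed limit or range.

ROBOT

A 6-joint arm with a two-finger parallel gripper is mounted at the origin on a cart in front of the work surface, level with it; the furniture and walls round the work are solid. World frame = base frame: x ahead of the robot, y to its left, z up, the work surface at z = 0. Lengths are in m, angles in degrees, forces in N, time in s.
With the tool pointing down it reaches from about 0.4 to 0.825 m from the base axis. Payload 7 kg.
Tool frame: the origin (TCP) lies midway between the tips of the shut fingers; the grasp point (between the pads) lies 19 mm behind it; z points along the fingers, y is the direction in which the jaws open and shut (so a half turn about z gives the same grasp; the last joint's range is limited). The gripper opens to 88 mm and grips with 3 to 60 N. Pads are 19 mm wide; open, the fingers measure 130 mm over their backs; the gripper's body (78 mm by 193 mm) begins 47 mm behind the grasp point.
Start: joints at [-54.311, 20.546, 0.682, 0, -70.136, -16.507], TCP at [0.222, -0.638, 0.227] pointing down, gripper open.
Joint ranges: [-176.03, 176.03], [-82.01, 121.73], [-58.28, 71.71], [-173.87, 95.51], [-174.79, -0.11], [-173.66, 173.66]. Speed limits (degrees/s): [136.94, 136.94, 172.46, 180, 180, 180].

INTERFACE

Orientations are given as [roll, pitch, yaw] about the fixed x, y, z axes, in that order (R = Rz(yaw) Ry(pitch) Rx(roll)).
In Python, from plant import ctrl gives the robot as it stands.
- The arm moves only by the tool jog_arm, never from a script. Its argument "deltas" is a list of rows, each a list of 2 entries, a list of its own where there are three numbers: the shift along the tool's x, y, z in m, then the turn about the tool's z in degrees. A call has 1 to 20 rows; each row is the pose to reach, as a shift and turn from the pose commanded when the call began, along the tool's axes at that moment; what a row does not reach only later rows make up. A row lasts 1/10 s, in which the tool goes at most 50 mm and 8.59 degrees, less where a joint would pass 70% of its speed; a pose out of reach is approached as far as the arm can. A call with a gripper value outside its range is refused whole. "jaw" is the closure, from -1 (fully open) to 1 (shut), set as the call begins (left out, the last holds). The fingers move at their own pace and stop on an object; the grip force is fixed at half the most. Time passes only in rows, so rows that repeat a pose let the fingers close. It gives the time, the measured TCP pose, the force and the opening at its end, in the units of the state.
- ctrl.get_obs(): the state, without advancing time (a new reading comes with each control period).
- ctrl.snapshot(name): name is "scene" or "top" or "wrist"; returns the picture (400x640x3 uint8, red, green, blue); there is no depth.
- ctrl.camera_params(name): a dict with "camera_matrix" (3x3 intrinsics, pixels), "D" ([k1, k2, p1, p2, k3] as OpenCV has them; the pictures are not rectified), "position" and "rotation" of the camera in the world. Camera axes: x right, y down, z forward; pixel columns grow to the right and rows downward; lengths in m; the calibration is good to about 2 mm. A picture is of the moment at which its call begins: read the wrist's pose just before it. camera_params takes no time and is no camera call; for the wrist camera it gives the pose at the moment of the call.
- ctrl.close_job(): hands the job in, once; it reports no verdict.
Trained networks look in the newest picture that a camera, given by its name, has taken for a name from the list of things; names that differ only in an ending like _2 or _b are one class to them, and where a whole thing is asked for, a point or a joint stands for the part that bears it (a point fixed in the world has none). Each returns a list of dicts, best first, with "conf" (0 to 1); they miss things now and then, are a little off and sometimes report something else, mostly with a low value. They report only what shows in the picture. A call takes as long as a camera call. They do not tell look-alikes from the thing itself.
- ctrl.boxes_of(query, camera): "bbox" ([left, top, width, height] as shares, 0 to 1, of the picture: columns of its width, rows of its height, round what is visible of it).
- ctrl.cut_out(query, camera): "mask" (400x640 bool, what is visible of it) and "bbox" ([left, top, width, height] as shares, 0 to 1, of the picture: columns of its width, rows of its height, round what is visible of it).
The state is a dict: "clock": time; "joint_pos": joint angles; "qvel": joint speeds; "tau": joint torques, N m; "tool_pos": TCP position; "orientation": TCP orientation; "force": force on the tool from outside, world axes, zero at the start; "moment": the same for the moment, N m; "opening": finger opening in m.
Only numpy, scipy, OpenCV 4.12 (cv2) and the standard library are available. Lean on these libraries where they do the work, as an engineer would, in place of code of your own. Each camera call takes 0.05 s, during which the arm holds its last target. There are 200 camera calls.

## Working session

There is one attempt and no reset: what is moved stays moved. The work goes in short steps, Python scripts to look and compute and a tool call to move; the robot and the scene stay as the last step left them, time stands still between calls to the robot, and variables do not carry over. Pictures are saved under pics/ and viewed, and the job is handed in when it is done.

Besides the shell and the picture viewer there is one more tool, called after ">>>" by a JSON object that holds its "fn" and its "kwargs", one argument or row to a line. jog_arm: Moves the arm, as the interface text tells. Its arguments: {"type":"object","properties":{"deltas":{"type":"array","items":{"type":"array"}},"jaw":{"type":"number"}},"required":["deltas"]}

```bash
mkdir -p pics; python3 - <<'E'
from plant import ctrl
import cv2
o=ctrl.get_obs(); print({k:o[k] for k in("clock","tool_pos","orientation","force","opening")})
for n in("scene","top"):
    im=ctrl.snapshot(n); cv2.imwrite(f"pics/{n}0.png",im[:,:,::-1])
    p=ctrl.camera_params(n); print(n,p)
    for q in("white_carton","tray","kraft_a","flow_rack"):
        print(q,[(round(d["conf"],2),[round(d["bbox"][i]*(640,400)[i%2]) for i in range(4)]) for d in ctrl.boxes_of(q,n)])
E
```

```text
{'clock': 0.0, 'tool_pos': array([ 0.22159221, -0.63706631,  0.22561503]), 'orientation': array([ 1.79903832e+02, -9.43954170e-03, -1.60823674e+02]), 'force': array([-0.07877383,  0.92707818, -0.09988139]), 'opening': 0.08760179568624823}
scene {'camera_matrix': array([[363.49727843,   0.        , 320.38688801],
       [  0.        , 363.49727843, 200.19629997],
       [  0.        ,   0.        ,   1.        ]]), 'D': array([0.00778002, 0.        , 0.        , 0.        , 0.        ]), 'position': array([-0.11387737,  0.80680505,  0.53013398]), 'rotation': array([-115.73340512,    0.69940406, -141.91438378])}
white_carton [(0.97, [388, 162, 36, 25]), (0.83, [212, 262, 64, 62]), (0.61, [281, 177, 48, 30])]
tray [(0.76, [274, 217, 72, 46])]
kraft_a [(0.69, [319, 159, 38, 25]), (0.68, [300, 166, 43, 28])]
flow_rack [(0.75, [261, 157, 148, 112])]
top {'camera_matrix': array([[369.18951215,   0.        , 321.17976114],
       [  0.        , 369.18951215, 194.67337777],
       [  0.        ,   0.        ,   1.        ]]), 'D': array([-0.07826789,  0.        ,  0.        ,  0.        ,  0.        ]), 'position': array([0.40019417, 0.00228409, 1.11453652]), 'rotation': array([-174.88316087,    0.42432907,  -90.79093645])}
white_carton [(0.86, [305, 141, 29, 45]), (0.83, [159, 210, 54, 34]), (0.82, [434, 190, 44, 50]), (0.61, [249, 192, 36, 56])]
tray [(0.88, [246, 192, 39, 55]), (0.75, [237, 124, 172, 124])]
kraft_a [(0.67, [339, 144, 30, 43]), (0.58, [371, 143, 30, 43]), (0.2, [236, 125, 172, 126])]
flow_rack [(0.67, [239, 127, 169, 124])]
```

View pics/top0.png

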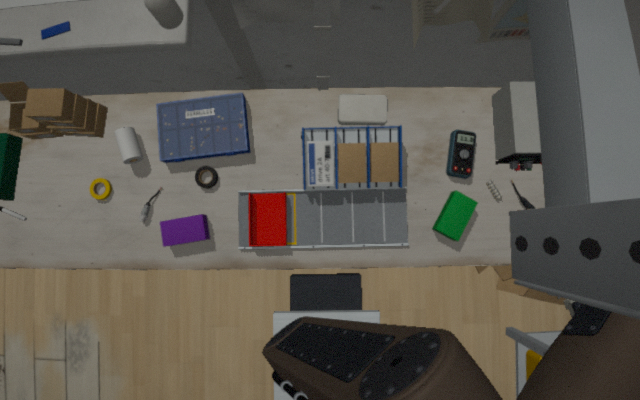

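View pics/scene0.png

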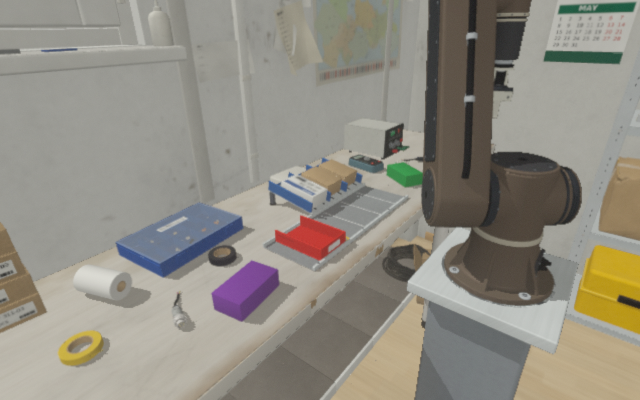

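```bash
python3 -c "
import cv2
im=cv2.imread('pics/top0.png')[110:265,225:420]
cv2.imwrite('pics/crop0.png',cv2.resize(im,None,fx=4,fy=3.8,interpolation=cv2.INTER_CUBIC)[:600,:800])"
```

```text
(no output)
```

View pics/crop0.png

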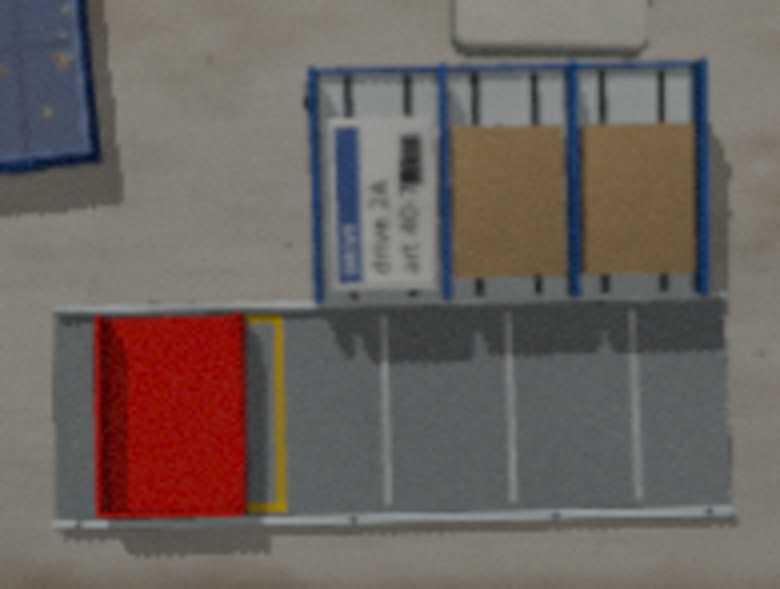

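The white carton is in the left lane, at about (319,163) in the top picture. It could be confused with:
- the purple box at (185,230)
- the green box at (455,215)
- the pale lid behind the rack at (362,108)
- the brown cartons at (352,165) and (384,165)

The close crop shows blue print and a label on the carton in the left lane, so that is the one. Next I'll fit the rack and tray poses.

```bash
cat >h.py <<'E'
import numpy as np,cv2
from scipy.optimize import least_squares
from scipy.spatial.transform import Rotation as R
def proj(P,p):
    Rc=R.from_euler('xyz',p["rotation"],degrees=True).as_matrix()
    Pc=(np.asarray(P,float)-p["position"])@Rc
    return cv2.projectPoints(Pc,np.zeros(3),np.zeros(3),p["camera_matrix"],np.asarray(p["D"]))[0][:,0]
def place(v,L,z0=0):
    c,s=np.cos(v[2]),np.sin(v[2]); L=np.asarray(L,float)
    return np.c_[v[0]+c*L[:,0]-s*L[:,1],v[1]+s*L[:,0]+c*L[:,1],L[:,2]+z0]
def fit(L,px,p,v0,z0=0):
    r=least_squares(lambda v:(proj(place(v,L,z0),p)-px).ravel(),v0,loss='soft_l1')
    return r.x,(proj(place(r.x,L,z0),p)-px)
E
python3 - <<'E'
from plant import ctrl
from h import *
p=ctrl.camera_params("top")
f=lambda a:np.array(a,float)/[4,3.8]+[225,110]-[.4,.4]
L=[[-.167,.345,.012],[-.167,-.165,.012],[-.0815,.094,.003],[-.0815,0,.003],[-.0815,-.094,.003],
   [0,.141,.052],[0,.047,.052],[0,-.047,.052],[0,-.141,.052]]
px=f([[55,524],[733,516],[387,409],[512,406],[636,405],[320,302],[448,299],[575,298],[703,296]])
v,e=fit(L,px,p,[.5,0,0]); print("rack",v[:2],np.degrees(v[2]));print(e.round(1))
T=[[.079,.054,.036],[.079,-.054,.036],[-.079,.054,.036],[-.079,-.054,.036]]
w,e=fit(T,f([[95,315],[245,315],[96,517],[247,515]]),p,[.4,.2,0],.003);print("tray",w[:2],np.degrees(w[2]));print(e.round(1))
C=[[-.0375,.065,.045],[.0375,.065,.045],[.0375,-.065,.045],[-.0375,-.065,.045]] 
def rel(q):
    c,s=np.cos(v[2]),np.sin(v[2]);d=np.array(q)-v[:2];return [c*d[0]+s*d[1],-s*d[0]+c*d[1]]
print("tray in rack",rel(w[:2]))
pl=lambda q:place(v,[[*q,0]])[0,:2]
print("lane94 slideway",pl([-.0815,.094]),"pack",pl([-.0815,.235]),"behind carton",pl([.163,.094]))
ob=R.from_euler('xyz',ctrl.get_obs()["orientation"],degrees=True).as_matrix();print(ob.round(3))
# carton check: corners of top on slope
a=.17;s=.078
c0=np.array([s*np.cos(a),.094,.019+s*np.sin(a)])
for q in([.065,.0375],[.065,-.0375],[-.065,.0375],[-.065,-.0375]):
    P=c0+[q[0]*np.cos(a)-.045*np.sin(a),q[1],q[0]*np.sin(a)+.045*np.cos(a)]
    print((proj(place(v,[P]),p)[0]-[225,110])*[4,3.8])
E
```

```text
rack [ 0.51289224 -0.08313059] 0.171474822877058
[[-1.  -0.1]
 [ 0.7 -0.9]
 [-0.3  0.2]
 [-0.3  0.5]
 [-0.2  0.1]
 [-0.4 -0. ]
 [ 0.   0.2]
 [ 0.7 -0.1]
 [ 1.  -0.1]]
tray [0.42834256 0.16725196] 0.13943485509923345
[[ 0.5 -0.4]
 [-0.4 -1. ]
 [ 0.3  0.6]
 [-0.4  0.6]]
tray in rack [np.float64(-0.08379995708948157), np.float64(0.2506344706681567)]
lane94 slideway [0.43111128 0.01062507] pack [0.43068929 0.15162444] behind carton [0.67561018 0.01135681]
[[-0.944 -0.329  0.   ]
 [-0.329  0.944  0.   ]
 [-0.     0.    -1.   ]]
[325.1065961  117.59348862]
[430.89796669 115.75455893]
[328.83854945 291.45248033]
[433.75481141 289.70520843]
```

>>> {"fn": "jog_arm", "kwargs": {
  "deltas": [
    [[-0.406, 0.321, 0], -71],
    [[-0.406, 0.321, 0], -71],
    [[-0.406, 0.321, 0], -71],
    [[-0.406, 0.321, 0], -71],
    [[-0.406, 0.321, 0], -71],
    [[-0.406, 0.321, 0], -71],
    [[-0.406, 0.321, 0], -71],
    [[-0.406, 0.321, 0], -71],
    [[-0.406, 0.321, 0], -71],
    [[-0.406, 0.321, 0], -71],
    [[-0.493, 0.778, 0], -71],
    [[-0.493, 0.778, 0], -71],
    [[-0.493, 0.778, 0], -71],
    [[-0.493, 0.778, 0], -71],
    [[-0.493, 0.778, 0], -71],
    [[-0.493, 0.778, 0], -71],
    [[-0.493, 0.778, 0], -71],
    [[-0.493, 0.778, 0], -71],
    [[-0.493, 0.778, 0], -71],
    [[-0.493, 0.778, 0], -71]
  ],
  "jaw": -1
}}

```text
clock: 2.5
tool_pos: [0.4311, 0.2625, 0.2269]
orientation: [-180.0, 0.1, -89.7]
force: [0.5, 0.7, -0.3]
opening: 0.0876
```

```bash
python3 - <<'E'
from plant import ctrl
import cv2
p=ctrl.camera_params("wrist");im=ctrl.snapshot("wrist");cv2.imwrite("pics/w1.png",im[:,:,::-1])
import numpy as np;print(p)
from h import *
for q in([.4283,.2213,.039],[.4294,.1132,.039],[.4307,.1516,.003]):print(proj([q],p))
E
```

```text
{'camera_matrix': array([[304.75373623,   0.        , 318.87706808],
       [  0.        , 304.75373623, 193.74788174],
       [  0.        ,   0.        ,   1.        ]]), 'D': array([-0.00449527,  0.        ,  0.        ,  0.        ,  0.        ]), 'position': array([0.43137213, 0.17850268, 0.38486638]), 'rotation': array([ 1.61924792e+02,  2.99049891e-02, -1.79675164e+02])}
[[321.55813886 134.41746653]]
[[321.36558378  26.67450889]]
[[319.75624316  70.06451177]]
```

View pics/w1.png

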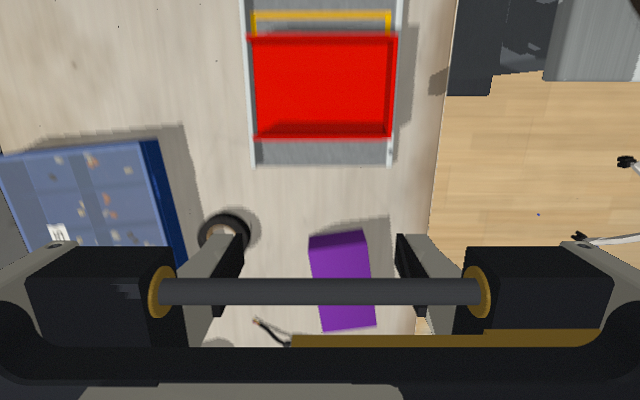

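```bash
python3 - <<'E'
import cv2
im=cv2.imread('pics/w1.png')[0:180,225:425]
cv2.imwrite('pics/w1c.png',cv2.resize(im,None,fx=3.3,fy=3.3,interpolation=cv2.INTER_CUBIC))
E
```

```text
(no output)
```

View pics/w1c.png

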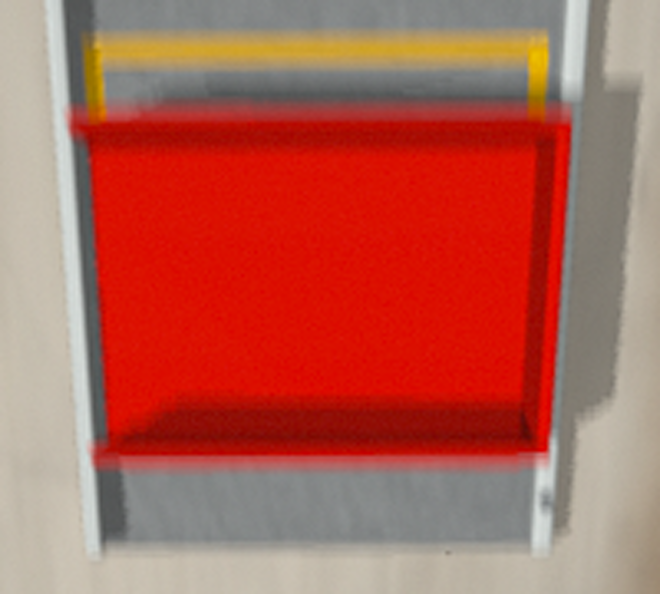

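```bash
python3 - <<'E'
from plant import ctrl
from h import *
ctrl.snapshot("wrist")
p=ctrl.camera_params("wrist");im=ctrl.snapshot("wrist");cv2.imwrite("pics/w2.png",im[:,:,::-1])
print(p["position"],ctrl.get_obs()["tool_pos"],ctrl.get_obs()["qvel"].round(2))
c=cv2.resize(im[0:180,225:425,::-1],None,fx=3.3,fy=3.3,interpolation=cv2.INTER_CUBIC);cv2.imwrite("pics/w2c.png",c)
f=lambda a:np.array(a,float)/3.3+[225,0]
T=[[.079,.054,.036],[.079,-.054,.036],[-.079,.054,.036],[-.079,-.054,.036]]
print(fit(T,f([[95,465],[70,106],[549,462],[572,105]]),p,[.43,.17,0],.003))
Lr=[[-.167,.345,.012],[.004,.345,.013],[-.0815+.078,.235-.064,.003],[-.0815-.078,.235-.064,.003]]
print(fit(Lr,f([[542,548],[95,550],[85,34],[550,34]]),p,[.513,-.083,0]))
E
```

```text
[0.43181761 0.17868945 0.38450156] [0.43132095 0.260894   0.22637847] [-2.14 -1.03 -1.24 -0.09 -0.34  0.9 ]
(array([0.42809382, 0.17286029, 0.01120037]), array([[-1.40434684, -1.14632774],
       [-1.34682207,  1.12144371],
       [ 1.16979771, -0.80644324],
       [ 1.6233779 ,  0.72881024]]))
(array([ 0.51297979, -0.08004467,  0.00977794]), array([[ 0.58605698,  0.22023681],
       [-0.99086373,  0.14565454],
       [-0.20038689,  0.11842673],
       [ 0.40221727, -0.30340911]]))
```

View pics/w2c.png

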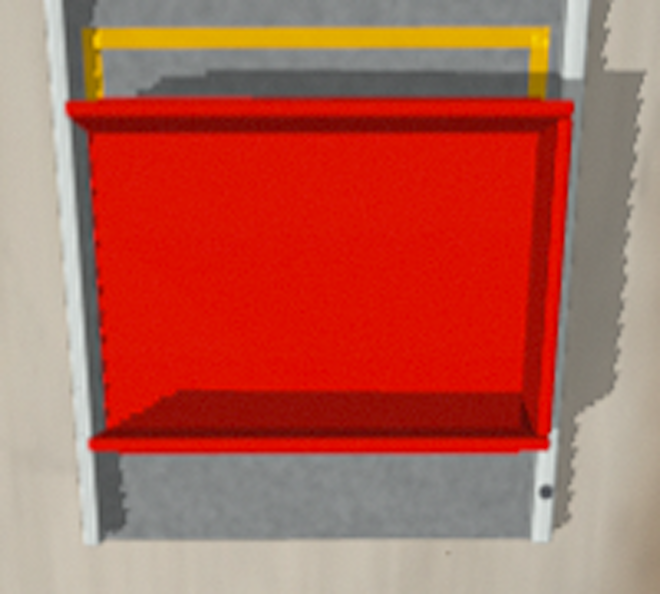

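>>> {"fn": "jog_arm", "kwargs": {
  "deltas": [
    [[0, 0, 0.05], 0],
    [[0, 0, 0.1], 0],
    [[0, 0, 0.15], 0],
    [[0, 0, 0.19], 0],
    [[0, 0, 0.208], 0],
    [[0, 0, 0.21], 0],
    [[0, 0, 0.21], 0],
    [[0.015, 0, 0.21], 0],
    [[0.025, 0, 0.21], 0],
    [[0.035, 0, 0.21], 0],
    [[0.048, 0, 0.21], 0],
    [[0.061, 0, 0.21], 0],
    [[0.074, 0, 0.21], 0],
    [[0.087, 0, 0.21], 0],
    [[0.1, 0, 0.21], 0],
    [[0.113, 0, 0.21], 0],
    [[0.126, 0, 0.21], 0],
    [[0.139, 0, 0.21], 0],
    [[0.15, 0, 0.21], 0],
    [[0.16, 0, 0.21], 0]
  ]
}}

```text
clock: 4.65
tool_pos: [0.4324, 0.0983, 0.0165]
orientation: [-180.0, 0.0, -89.8]
force: [1.1, 2.7, -0.7]
opening: 0.088
```

>>> {"fn": "jog_arm", "kwargs": {
  "deltas": [
    [[0.007, 0, 0], 0],
    [[0.013, 0, 0], 0],
    [[0.018, 0, 0], 0],
    [[0.022, 0, 0], 0],
    [[0.022, 0, 0], 0],
    [[0.022, 0, 0], 0]
  ]
}}

```text
clock: 5.25
tool_pos: [0.4316, 0.0767, 0.0163]
orientation: [179.9, -0.1, -89.8]
force: [-0.4, -0.3, -0.2]
opening: 0.0876
```

```bash
python3 - <<'E'
from plant import ctrl
import cv2
o=ctrl.get_obs();print(o["clock"],o["tool_pos"],o["orientation"],o["force"])
for n in("top","wrist"):
    im=ctrl.snapshot(n);
    c=im[110:265,225:420] if n=="top" else im
    cv2.imwrite(f"pics/{n}3.png",cv2.resize(c,None,fx=4 if n=="top" else 1,fy=3.8 if n=="top" else 1,interpolation=cv2.INTER_CUBIC)[:,:,::-1])
E
```

```text
5.25 [0.43160309 0.07672759 0.01631494] [ 1.79920869e+02 -5.09468261e-02 -8.98449513e+01] [-0.43686023 -0.27341062 -0.24144834]
```

View pics/top3.png

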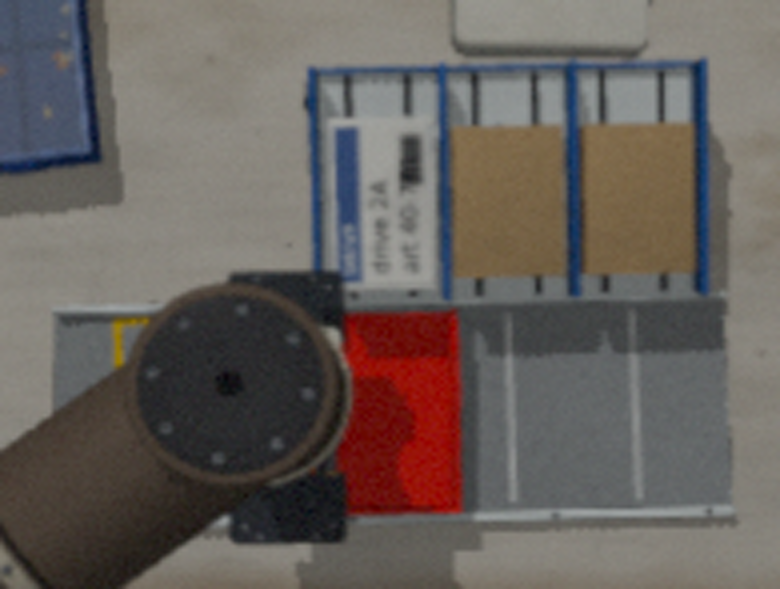

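View pics/wrist3.png

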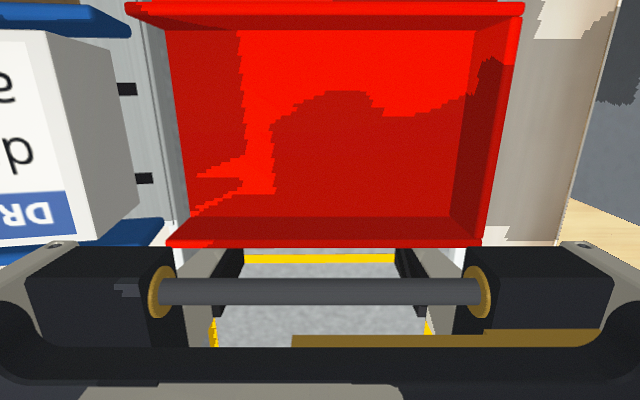

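```bash
python3 - <<'E'
from plant import ctrl
from h import *
p=ctrl.camera_params("top")
f=lambda a:np.array(a,float)/[4,3.8]+[225,110]-[.4,.4]
print(fit([[.079,-.054,.036],[-.079,-.054,.036]],f([[459,311],[463,514]]),p,[.43,.01,0],.003))
pw=ctrl.camera_params("wrist")
print(fit([[.079,.054,.036],[.079,-.054,.036],[-.079,.054,.036],[-.079,-.054,.036]],np.array([[167,244],[125,5],[482,244],[524,5.]]),pw,[.43,.01,0],.003))
E
```

```text
(array([0.42765868, 0.0095392 , 0.00084643]), array([[-0.00645129, -0.46725655],
       [ 0.00642044,  0.45506242]]))
(array([0.42916161, 0.0135907 , 0.00417763]), array([[-0.98578459,  7.89123587],
       [-1.77441729, -0.34408763],
       [ 0.71558024,  7.50205271],
       [ 4.10774733, -0.46694023]]))
```

>>> {"fn": "jog_arm", "kwargs": {
  "deltas": [
    [[-0.02, 0, 0], 0],
    [[-0.025, 0, -0.04], 0],
    [[-0.025, 0, -0.09], 0]
  ]
}}

```text
clock: 5.65
tool_pos: [0.4306, 0.1018, 0.1058]
orientation: [179.7, -0.2, -89.8]
force: [1.2, 1.8, -0.2]
opening: 0.088
```

>>> {"fn": "jog_arm", "kwargs": {
  "deltas": [
    [[0, 0, -0.05], 8],
    [[0, 0, -0.1], 16],
    [[0.02, -0.045, -0.1], 24],
    [[0.045, -0.09, -0.1], 32],
    [[0.07, -0.13, -0.1], 40],
    [[0.092, -0.17, -0.1], 48],
    [[0.092, -0.21, -0.1], 56],
    [[0.092, -0.244, -0.1], 64],
    [[0.092, -0.244, -0.1], 72],
    [[0.092, -0.244, -0.1], 80],
    [[0.092, -0.244, -0.1], 88],
    [[0.092, -0.244, -0.1], 90],
    [[0.092, -0.244, -0.1], 90],
    [[0.092, -0.244, -0.1], 90],
    [[0.092, -0.244, -0.1], 90],
    [[0.092, -0.244, -0.1], 90]
  ],
  "jaw": 1
}}

```text
clock: 7.25
tool_pos: [0.6765, 0.0112, 0.2065]
orientation: [180.0, -0.0, -179.8]
force: [0.2, -0.2, 0.1]
opening: 0.0003
```

```bash
python3 - <<'E'
from plant import ctrl
from h import *
o=ctrl.get_obs();print(o["clock"],o["tool_pos"],o["orientation"],o["opening"])
p=ctrl.camera_params("wrist")
im=ctrl.snapshot("wrist");cv2.imwrite("pics/w4.png",im[:,:,::-1])
im=ctrl.snapshot("scene");cv2.imwrite("pics/s4.png",cv2.resize(im[120:280,220:440,::-1],None,fx=3.5,fy=3.5))
E
```

```text
7.25 [0.67645619 0.01115321 0.20652036] [ 1.79998951e+02 -8.95363730e-03 -1.79774992e+02] 0.00032913946005107725
```

View pics/w4.png

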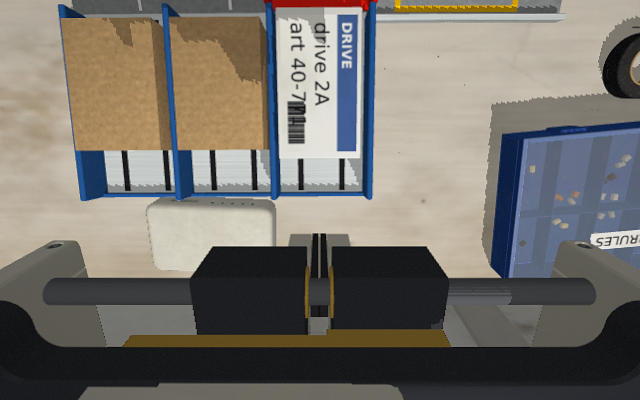

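View pics/s4.png

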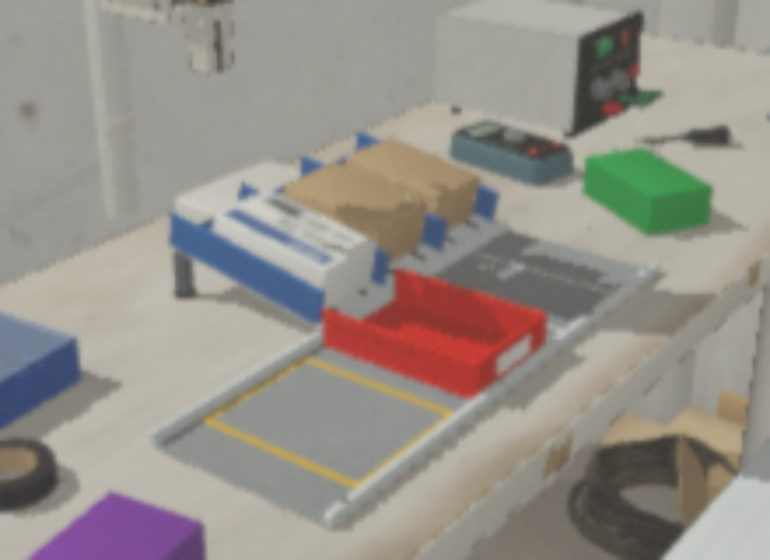

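```bash
python3 - <<'E'
from plant import ctrl
from h import *
p=ctrl.camera_params("wrist")
v=[.5129,-.0831,.0030]
for n,q in dict(lip=[.182,.094,.057],cartTopBackL=[.133,.1315,.0875],cartTopBackR=[.133,.0565,.0875],div1=[.18,.141,.083],div2=[.18,.047,.083],div4=[.18,-.141,.083]).items():
    print(n,proj(place(v,[q]),p)[0].round(1))
E
```

```text
lip [318.7 196. ]
cartTopBackL [359.5 156. ]
cartTopBackR [277.9 155.9]
div1 [366.5 202.5]
div2 [270.7 202.4]
div4 [ 79.8 202.2]
```

>>> {"fn": "jog_arm", "kwargs": {
  "deltas": [
    [[0, 0, 0.04], 0],
    [[0, 0, 0.08], 0],
    [[0, 0, 0.11], 0],
    [[0, 0, 0.135], 0],
    [[0, 0, 0.149], 0],
    [[0, 0, 0.149], 0],
    [[0, 0, 0.149], 0]
  ]
}}

```text
clock: 8.05
tool_pos: [0.6773, 0.0111, 0.0585]
orientation: [-180.0, 0.1, -179.8]
force: [-0.2, 0.8, 0.8]
opening: 0.0002
```

>>> {"fn": "jog_arm", "kwargs": {
  "deltas": [
    [[0.006, 0, 0.001], 0],
    [[0.012, 0, 0.002], 0],
    [[0.018, 0, 0.003], 0],
    [[0.026, 0, 0.0045], 0],
    [[0.034, 0, 0.006], 0],
    [[0.042, 0, 0.007], 0],
    [[0.05, 0, 0.0085], 0],
    [[0.058, 0, 0.01], 0],
    [[0.066, 0, 0.0115], 0],
    [[0.074, 0, 0.0125], 0],
    [[0.082, 0, 0.014], 0],
    [[0.09, 0, 0.0155], 0],
    [[0.09, 0, 0.0155], 0]
  ]
}}

```text
clock: 9.35
tool_pos: [0.585, 0.0106, 0.0418]
orientation: [-180.0, -0.1, -179.8]
force: [-0.3, 0.3, -0.1]
opening: 0.0004
```

```bash
python3 - <<'E'
from plant import ctrl
from h import *
o=ctrl.get_obs();print(o["clock"],o["tool_pos"],o["orientation"],o["force"])
a=ctrl.snapshot("wrist");b=ctrl.snapshot("scene")
cv2.imwrite("pics/s5.png",np.vstack([a[:200],cv2.resize(b[150:270,240:420],(640,380))])[:,:,::-1])
E
```

```text
9.35 [0.58503539 0.01062278 0.04179134] [-1.79992012e+02 -7.30801792e-02 -1.79820627e+02] [-0.28172392  0.3438605  -0.1411228 ]
```

View pics/s5.png

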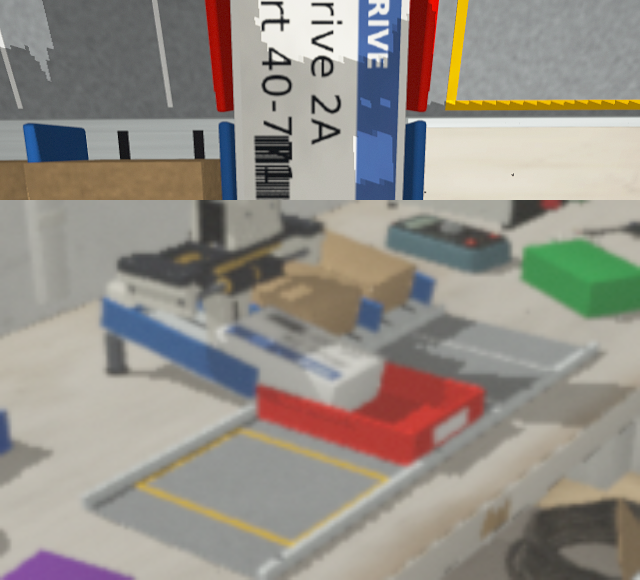

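>>> {"fn": "jog_arm", "kwargs": {
  "deltas": [
    [[0.008, 0, 0.0015], 0],
    [[0.016, 0, 0.003], 0],
    [[0.024, 0, 0.004], 0],
    [[0.032, 0, 0.0055], 0],
    [[0.04, 0, 0.007], 0],
    [[0.047, 0, 0.008], 0],
    [[0.053, 0, 0.009], 0],
    [[0.058, 0, 0.01], 0],
    [[0.063, 0, 0.011], 0],
    [[0.068, 0, 0.0115], 0],
    [[0.073, 0, 0.012], 0],
    [[0.077, 0, 0.012], 0],
    [[0.077, 0, 0.012], 0],
    [[0.077, 0, 0.012], 0]
  ]
}}

```text
clock: 10.85
tool_pos: [0.5093, 0.0105, 0.03]
orientation: [-180.0, -0.0, -179.8]
force: [-0.1, 0.1, -0.1]
opening: 0.0004
```

```bash
python3 - <<'E'
from plant import ctrl
from h import *
o=ctrl.get_obs();print(o["clock"],o["tool_pos"],o["force"])
a=ctrl.snapshot("wrist");b=ctrl.snapshot("scene")
cv2.imwrite("pics/s6.png",np.vstack([a[:200],cv2.resize(b[150:270,240:420],(640,380))])[:,:,::-1])
E
```

```text
10.85 [0.5092973  0.01048482 0.03002112] [-0.1282672   0.06713872 -0.14044179]
```

View pics/s6.png

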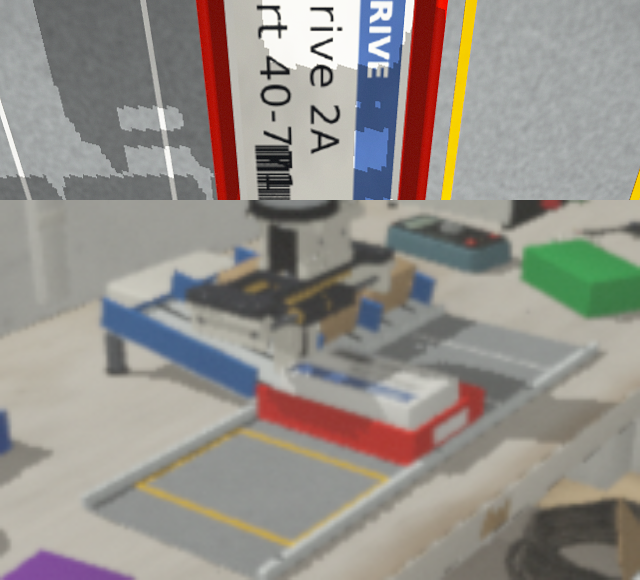

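>>> {"fn": "jog_arm", "kwargs": {
  "deltas": [
    [[-0.01, 0, -0.002], 0],
    [[-0.02, 0, -0.005], 0],
    [[-0.02, 0, -0.045], 0],
    [[-0.02, 0, -0.09], 0],
    [[-0.02, 0, -0.13], 0],
    [[-0.02, 0, -0.16], -8],
    [[0.02, -0.03, -0.16], -16],
    [[0.06, -0.06, -0.16], -24],
    [[0.077, -0.096, -0.16], -32],
    [[0.077, -0.096, -0.16], -40],
    [[0.077, -0.096, -0.16], -48],
    [[0.077, -0.096, -0.16], -56],
    [[0.077, -0.096, -0.16], -64],
    [[0.077, -0.096, -0.16], -72],
    [[0.077, -0.096, -0.16], -80],
    [[0.077, -0.096, -0.16], -88],
    [[0.077, -0.096, -0.16], -90],
    [[0.077, -0.096, -0.16], -90],
    [[0.077, -0.096, -0.16], -90],
    [[0.077, -0.096, -0.16], -90]
  ]
}}

```text
clock: 12.95
tool_pos: [0.4331, -0.0858, 0.1902]
orientation: [-180.0, 0.0, -89.9]
force: [-0.3, -0.0, -0.3]
opening: 0.0004
```

```bash
python3 - <<'E'
from plant import ctrl
from h import *
o=ctrl.get_obs();print(o["clock"],o["tool_pos"],o["orientation"],o["force"])
a=ctrl.snapshot("scene");b=ctrl.snapshot("top")
cv2.imwrite("pics/s7.png",np.vstack([cv2.resize(a[150:270,240:420],(640,300)),cv2.resize(b[110:265,225:420],(640,300))])[:,:,::-1])
E
```

```text
12.95 [ 0.43313916 -0.08575439  0.19020438] [-1.79994121e+02  8.80191959e-04 -8.98869139e+01] [-0.33955433 -0.00273237 -0.28499785]
```

View pics/s7.png

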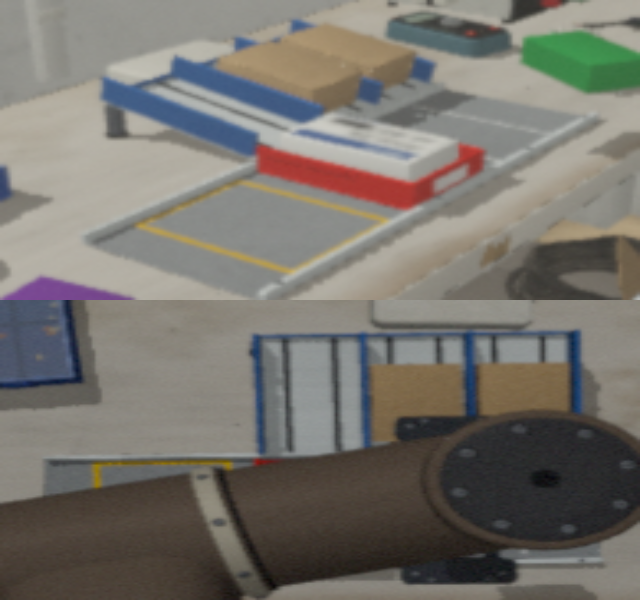

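```bash
python3 - <<'E'
from plant import ctrl
from h import *
a=ctrl.snapshot("scene");p=ctrl.camera_params("scene")
c=a[185:245,300:385].copy()
c=cv2.resize(c,None,fx=9,fy=9,interpolation=cv2.INTER_CUBIC)[:,:,::-1].copy()
v=[.5129,-.0831,.003]
for cx,col in((-.078,(0,255,0)),(-.060,(255,0,255))):
    P=place(v,[[cx+i*.065,.094+j*.0375,.052] for i,j in((1,1),(1,-1),(-1,-1),(-1,1))])
    u=((proj(P,p)-[300,185]+.5)*9).astype(int);cv2.polylines(c,[u],True,col,1)
cv2.imwrite("pics/s8.png",c)
E
```

```text
(no output)
```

View pics/s8.png

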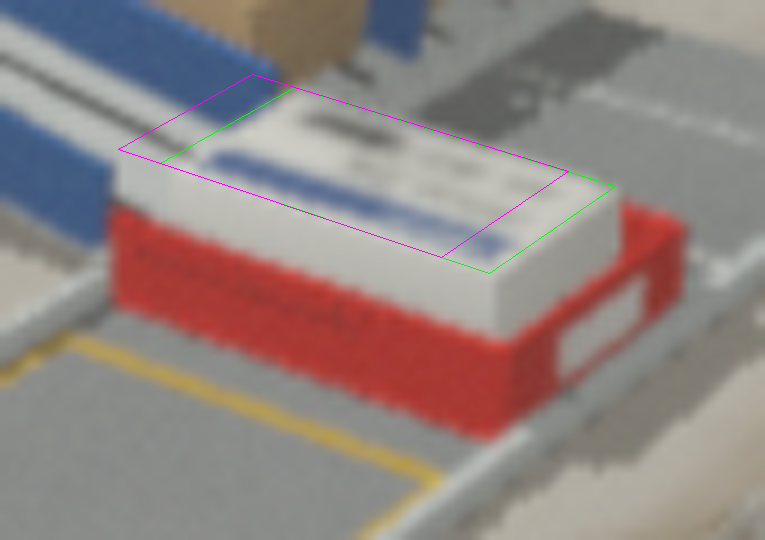

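>>> {"fn": "jog_arm", "kwargs": {
  "deltas": [
    [[0, 0, 0], 0],
    [[0, 0, 0], 0],
    [[0, 0, 0.03], 0],
    [[0, 0, 0.07], 0],
    [[0, 0, 0.11], 0],
    [[0, 0, 0.15], 0],
    [[0, 0, 0.17], 0],
    [[0, 0, 0.173], 0],
    [[0, 0, 0.173], 0],
    [[0, 0, 0.173], 0]
  ],
  "jaw": -1
}}

```text
clock: 14.1
tool_pos: [0.4339, -0.0855, 0.0182]
orientation: [-179.9, 0.0, -89.8]
force: [1.2, 0.1, 0.7]
opening: 0.0751
```

>>> {"fn": "jog_arm", "kwargs": {
  "deltas": [
    [[-0.012, 0, 0], 0],
    [[-0.022, 0, 0], 0],
    [[-0.03, 0, 0], 0],
    [[-0.038, 0, 0], 0],
    [[-0.047, 0, 0], 0],
    [[-0.056, 0, 0], 0],
    [[-0.065, 0, 0], 0],
    [[-0.074, 0, 0], 0],
    [[-0.083, 0, 0], 0],
    [[-0.092, 0, 0], 0],
    [[-0.101, 0, 0], 0],
    [[-0.11, 0, 0], 0],
    [[-0.119, 0, 0], 0],
    [[-0.128, 0, 0], 0],
    [[-0.136, 0, 0], 0],
    [[-0.144, 0, 0], 0],
    [[-0.151, 0, 0], 0],
    [[-0.157, 0, 0], 0],
    [[-0.162, 0, 0], 0],
    [[-0.166, 0, 0], 0]
  ]
}}

```text
clock: 16.1
tool_pos: [0.4322, 0.0807, 0.0169]
orientation: [180.0, -0.0, -89.8]
force: [-0.4, -2.0, -0.2]
opening: 0.0877
```

>>> {"fn": "jog_arm", "kwargs": {
  "deltas": [
    [[-0.003, 0, 0], 0],
    [[-0.006, 0, 0], 0],
    [[-0.006, 0, 0], 0],
    [[-0.006, 0, 0], 0]
  ]
}}

```text
clock: 16.5
tool_pos: [0.4327, 0.0867, 0.0172]
orientation: [-180.0, 0.0, -89.8]
force: [-0.2, 0.2, 0.7]
opening: 0.0874
```

```bash
python3 - <<'E'
from plant import ctrl
from h import *
o=ctrl.get_obs();print(o["clock"],o["tool_pos"],o["orientation"],o["force"])
a=ctrl.snapshot("scene");b=ctrl.snapshot("top")
cv2.imwrite("pics/s9.png",np.vstack([cv2.resize(a[150:270,240:420],(640,300)),cv2.resize(b[110:265,225:420],(640,300))])[:,:,::-1])
E
```

```text
16.5 [0.43270419 0.08666291 0.01721584] [-1.79955938e+02  3.56553154e-02 -8.98080394e+01] [-0.24278447  0.21172969  0.6746758 ]
```

View pics/s9.png

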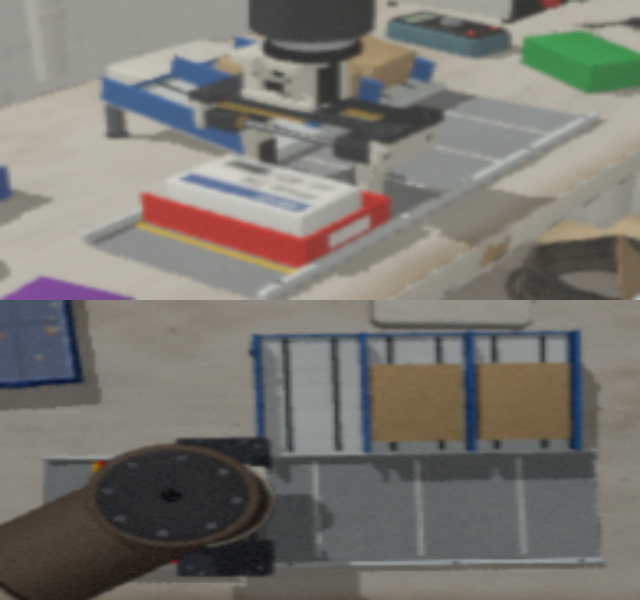

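Backing off to the right, rising and moving aside to check the tray.

>>> {"fn": "jog_arm", "kwargs": {
  "deltas": [
    [[0.015, 0, 0], 0],
    [[0.03, 0, 0], 0],
    [[0.03, 0, -0.05], 0],
    [[0.03, 0, -0.1], 0],
    [[0.03, 0, -0.15], 0],
    [[0.08, 0, -0.19], 0],
    [[0.13, 0, -0.19], 0],
    [[0.18, 0, -0.19], 0],
    [[0.23, 0, -0.19], 0],
    [[0.28, 0, -0.19], 0],
    [[0.33, 0, -0.19], 0],
    [[0.37, 0, -0.19], 0],
    [[0.37, 0, -0.19], 0],
    [[0.37, 0, -0.19], 0],
    [[0.37, 0, -0.19], 0]
  ]
}}

```text
clock: 18.1
tool_pos: [0.4332, -0.2833, 0.2069]
orientation: [180.0, 0.0, -89.8]
force: [0.3, 0.1, 0.6]
opening: 0.0879
```

```bash
python3 - <<'E'
from plant import ctrl
from h import *
o=ctrl.get_obs();print(o["clock"],o["tool_pos"],o["force"])
a=ctrl.snapshot("top");p=ctrl.camera_params("top");d=ctrl.cut_out("tray","top")
c=cv2.resize(a[175:260,230:330],None,fx=7,fy=7,interpolation=cv2.INTER_CUBIC)[:,:,::-1].copy()
v=[.5129,-.0831,.003]
for P,col in((place(v,[[-.0838+i*.079,.235+j*.054,.039] for i,j in((1,1),(1,-1),(-1,-1),(-1,1))]),(0,255,0)),
             (place(v,[[-.080+i*.065,.235+j*.0375,.052] for i,j in((1,1),(1,-1),(-1,-1),(-1,1))]),(255,0,255))):
    cv2.polylines(c,[((proj(P,p)-[230,175]+.5)*7).astype(int)],True,col,1)
cv2.imwrite("pics/t10.png",c)
E
```

```text
18.1 [ 0.43324758 -0.28325719  0.2069162 ] [0.25982789 0.13765367 0.63571347]
```

View pics/t10.png

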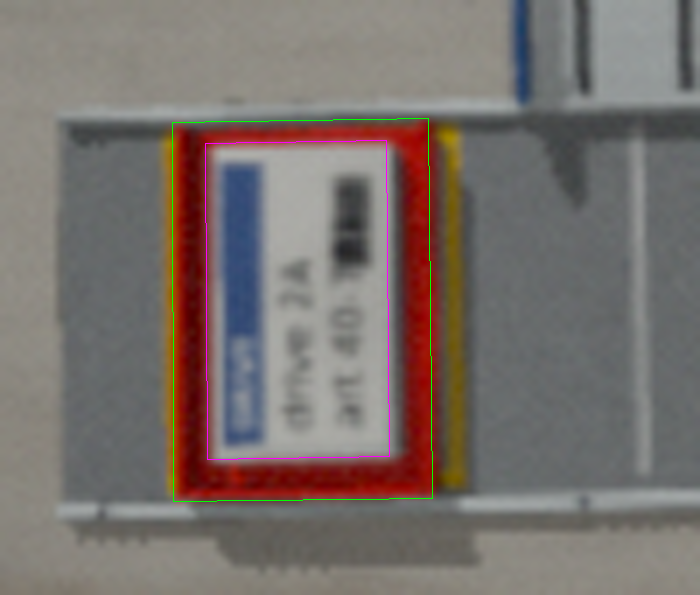

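```bash
python3 -c "
from plant import ctrl
print(ctrl.close_job())"
```

```text
the job is handed in; nothing more can be done
None
```

The white carton is lying flat in the red tray, and the tray is back on the yellow outline. I handed the job in at about 18 s of the 72 s allowed; no verdict is reported.

**What I did:** I pushed the tray with the open fingers to the left lane, where the white carton lay. I then pushed the carton down with the closed fingers and pushed the loaded tray back. Nothing was lifted.

**Last checks:**
- **Tray:** the top picture shows it about 2 mm from the outline's centre; the limit is 15 mm.
- **Carton:** it is flat and a few millimetres from the tray's centre; the limit is 30 mm. Before the return slide it was about 78 mm in front of the rack's edge, past the 64 mm needed.
- **Brown cartons:** they looked unmoved in the pictures, but I did not measure them.
- **Arm:** it was clear of everything, and the wrist forces reported after each move were no more than about 3 N.

**Disagreements:** At the lane stop, the top and wrist cameras differed by about 4 mm on the tray's position across the lanes. The wrist fit also left an error of about 8 pixels. Both readings were within the 13 mm limit. An early wrist picture was blurred because the arm was still settling. I retook it, and by eye it agreed with the top camera.

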